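# Free the balance pan, then tare it

### The arm

A 6-joint arm with a two-finger parallel gripper is mounted at the origin on a cart in front of the work surface, level with it; the furniture and walls round the work are solid. World frame = base frame: x ahead of the robot, y to its left, z up, the work surface at z = 0. Lengths are in mm, angles in degrees, forces in N, time in s.
With the tool pointing down it reaches from about 300 to 850 mm from the base axis. Payload 4.2 kg.
Tool frame: the origin (TCP) lies midway between the tips of the shut fingers; the grasp point (between the pads) lies env.grip_depth behind it (env.grip_depth is the distance from the TCP to the grasp point, in mm); z points along the fingers, y is the direction in which the jaws open and shut (so a half turn about z gives the same grasp; the last joint's range is limited). The gripper opens to 91 mm and grips with 3 to 60 N. Pads are 32 mm wide; open, the fingers measure 118 mm over their backs; the gripper's body (76 mm by 178 mm) begins 60 mm behind the grasp point.
Start: joints at [-67.036, 18.312, 89.639, -0, 72.044, -1.146], TCP at [234.887, -524.854, 213.976] pointing down, gripper open.
Joint ranges: [-177.97, 177.97], [-48.28, 115.42], [12.27, 149.76], [-77.06, 257.06], [2.81, 150.46], [-146.56, 146.56]. Speed limits (degrees/s): [147.25, 147.25, 180, 180, 180, 180].

### API

Orientations are given as [roll, pitch, yaw] about the fixed x, y, z axes, in that order (R = Rz(yaw) Ry(pitch) Rx(roll)).
In Python, from workcell import env, cams, spotter gives the robot as it stands.
- The arm moves only by the tool apply_moves, never from a script. Its argument "plan" is a list of rows, each an object with "jaw": the closure, from 0 (fully open) to 1 (shut); "delta_pos": the shift along the tool's x, y, z in mm, a list of three; "spin": the turn about the tool's z in rad. In form: [{"jaw": jaw, "delta_pos": [dx, dy, dz], "spin": spin}, ...]. A call has exactly 8 rows; each row is the pose to reach, as a shift and turn from the pose measured when the call began, along the tool's axes at that moment; what a row does not reach only later rows make up. A row lasts 1/8 s, in which the tool goes at most 62.5 mm and 10.7 degrees, less where a joint would pass 70% of its speed; a pose out of reach is approached as far as the arm can. A call with a gripper value outside its range is refused whole. The fingers move at their own pace and stop on an object; "squeeze" is the grip in N (left out, the last holds). Time passes only in rows, so rows that repeat a pose let the fingers close, or fill a call up. It gives the time, the measured TCP pose, the force and the opening at its end, in the units of the state.
- env.state(): the state, without advancing time (a new reading comes with each control period).
- cams.grab_frame(name): name is "side" or "top" or "wrist"; returns the picture (480x640x3 uint8, red, green, blue); there is no depth.
- cams.calibration(name): a dict with "camera_matrix" (3x3 intrinsics, pixels), "rvec" (rotation vector, rad) and "tvec" (3), from world to camera coordinates, as OpenCV has them. Camera axes: x right, y down, z forward; pixel columns grow to the right and rows downward; lengths in mm; the calibration is good to about 2 mm. A picture is of the moment at which its call begins: read the wrist's pose just before it. calibration takes no time and is no camera call; for the wrist camera it gives the pose at the moment of the call.
- env.job_done(): hands the job in, once; it reports no verdict.
Trained networks look in the newest picture that a camera, given by its name, has taken for a name from the list of things; names that differ only in an ending like _2 or _b are one class to them, and where a whole thing is asked for, a point or a joint stands for the part that bears it (a point fixed in the world has none). Each returns a list of dicts, best first, with "confidence" (0 to 1); they miss things now and then, are a little off and sometimes report something else, mostly with a low value. They report only what shows in the picture. A call takes as long as a camera call. They do not tell look-alikes from the thing itself.
- spotter.masks_of(camera, target): "region" (480x640 bool, what is visible of it) and "extent" ([left, top, right, bottom] in pixels, round what is visible of it).
The state is a dict: "time_s": time; "qpos": joint angles; "qvel": joint speeds; "effort": joint torques, N m; "ee_pos": TCP position; "ee_rot": TCP orientation; "force": force on the tool from outside, world axes, zero at the start; "torque": the same for the moment, N m; "gripper_width": finger opening in mm.
Only numpy, scipy, OpenCV 4.12 (cv2) and the standard library are available. Lean on these libraries where they do the work, as an engineer would, in place of code of your own. Each camera call takes 0.05 s, during which the arm holds its last target.

### The job

The pan of the balance at the front of the bench, the one with the small beaker on it, has been sticking. With the closed fingertips press lightly down on the bare front part of the pan and let it spring back up, then gently press the green tare key well down and let it come up again. Leave alone the red and blue keys with their pods, the small beaker on the pan and the vial, bottles and pen around: touch none of them.

Things in the scene. Friction and masses are not known exactly. Their poses are not given: they have to be found in the camera images.
- balance: white bench balance with blue and red printed keys and a beaker on its pan, the nearer of the two in view, fixed, 262 mm (its x, front to back) x 200 mm (its y) x 96 mm high; origin at the centre of its underside, x towards its back, z up; yaw varies. Its square-cornered metal pan, 4 mm thick, covers x -48 to +120 mm and y -91 to +91 mm of this frame, top at z = 96 mm; in front of the pan lies the sloping keypad and display, at most 75 mm high (its printed keys do nothing)
- pan_front (a point): point on the top face of the balance pan, in the bare front part: 12 mm in front of the balance's origin along its x, on its midline, 96 mm above the bench with the pan up; its frame turns with the balance
- balance_pan (a joint): travel of the whole pan in m: 0 up, 0.004 fully down; it sinks straight down on a light spring (about 2 N to start, about 8 N fully down) and comes back by itself
- cup: small clear beaker, loose, 53 x 62 mm over rim and spout, 56 mm high, standing on the rear half of the pan, 72 to 92 mm behind the balance's origin along its x, up to 45 mm to either side of the midline; origin at the centre of its underside
- green_pod: fixed switch pod with the green key: grey housing 66 x 66 mm, 27 mm high, with a dark bezel ring (52 mm across) up to 30 mm and a round green key cap in the middle; origin at the centre of its underside, z up. The pods' order on the bench differs each time
- green_top (a point): centre of the top face of the round green key cap (40 mm across, slightly domed), 41.5 mm above the bench when up; moves with the key
- green_key (a joint): travel of the green key in m: 0 up, 0.007 fully down; it sinks straight down against a light spring (about 1.7 N to start, about 5 N fully down) and comes back by itself
- red_pod: fixed switch pod with the red key: grey housing 66 x 66 mm, 27 mm high, with a dark bezel ring (52 mm across) up to 30 mm and a round red key cap in the middle; origin at the centre of its underside, z up. The pods' order on the bench differs each time
- red_top (a point): centre of the top face of the round red key cap (40 mm across, slightly domed), 41.5 mm above the bench when up; moves with the key
- red_key (a joint): travel of the red key in m: 0 up, 0.007 fully down; it sinks straight down against a light spring (about 1.7 N to start, about 5 N fully down) and comes back by itself
- blue_pod: fixed switch pod with the blue key: grey housing 66 x 66 mm, 27 mm high, with a dark bezel ring (52 mm across) up to 30 mm and a round blue key cap in the middle; origin at the centre of its underside, z up. The pods' order on the bench differs each time
- blue_top (a point): centre of the top face of the round blue key cap (40 mm across, slightly domed), 41.5 mm above the bench when up; moves with the key
- blue_key (a joint): travel of the blue key in m: 0 up, 0.007 fully down; it sinks straight down against a light spring (about 1.7 N to start, about 5 N fully down) and comes back by itself
- vial: loose white screw-cap vial, 27 mm across, 58 mm high, standing behind the pods; origin at the centre of its underside
- amber_bottle: loose amber dropper bottle, 33 mm across, 100 mm high with its black bulb, standing behind the pods; origin at the centre of its underside
- pen: loose red and white marker pen, 132 mm long (along its y), 15 mm thick, lying in front of the pods; origin at the middle of its underside
- wash: loose white wash bottle with blue cap and bent spout, 60 mm across, 192 mm high, standing to the right of the pods; origin under it, within 20 mm of the body's centre
Mind the look-alikes: they are no part of the job. Leave any pink, purple or yellow look-alike of the red_pod alone.

How it is judged (in metres and radians):
On the way, in this order (a step that is already met when the one before it is completed fails the run):
1. the balance pan is pressed down at least 2 mm by the fingers (value of joint balance_pan above 0.002 m and contact force between the fingers and balance above 0.5 N), for 0.05 s.
2. the pan is let go and has come back up (value of joint balance_pan below 0.001 m and contact force between the fingers and balance below 0.1 N), for 0.2 s.
3. the green key is pressed down at least 4 mm by the fingers (value of joint green_key above 0.004 m and contact force between the fingers and green_pod above 0.5 N), for 0.05 s.
At the end, for the whole second after the job is handed in: pan back up (within 1 mm), all three keys up (within 1.5 mm), beaker upright and at rest on the pan, and beaker, vial, amber bottle, marker and wash bottle all within 12 mm of where they started (value of joint each of green_key, red_key, blue_key below 0.0015 m and value of joint balance_pan below 0.001 m and distance of each of cup, vial, amber_bottle, pen, wash from where it was at the start of the episode below 0.012 m and angle between cup's own z axis and vertical below 0.15 rad and linear speed of cup below 0.02 m/s); the robot touches nothing.
It fails at once if the beaker, vial, amber bottle, marker pen or wash bottle is pushed, lifted or knocked (moved more than 12 mm) (distance of any of cup, vial, amber_bottle, pen, wash from where it was at the start of the episode above 0.012 m).
It fails at once if the robot touches the red or blue key or its pod (contact force between any of the fingers, the arm and red_pod above 0.3 N or contact force between any of the fingers, the arm and blue_pod above 0.3 N).
It fails at once if the robot touches the beaker, vial, amber bottle, marker pen or wash bottle (contact force between any of the fingers, the arm and cup above 0.3 N or contact force between any of the fingers, the arm and vial above 0.3 N or contact force between any of the fingers, the arm and amber_bottle above 0.3 N or contact force between any of the fingers, the arm and pen above 0.3 N or contact force between any of the fingers, the arm and wash above 0.3 N).
It fails at once if the balance or the green key is pushed harder than 40 N (contact force between any of the fingers, the arm and balance above 40 N or contact force between any of the fingers, the arm and green_pod above 40 N).
It also fails if it takes over 48 s, if anything falls off the work surface, if the arm or the gripper's body presses on something with over 40 N, if the wrist force passes 120 N, or if a joint passes its speed limit or range.

## Working session

There is one attempt and no reset: what is moved stays moved. The work goes in short steps, Python scripts to look and compute and a tool call to move; the robot and the scene stay as the last step left them, time stands still between calls to the robot, and variables do not carry over. Pictures are saved under pics/ and viewed, and the job is handed in when it is done.

Besides the shell and the picture viewer there is one more tool, called after "Emit:" as a command line: name --argument value ..., lists and objects as JSON in quotes. apply_moves: Moves the arm, as the interface text tells. Its arguments: {"type":"object","properties":{"plan":{"type":"array"},"squeeze":{"type":"number"}},"required":["plan"]}

```bash
mkdir -p pics; ls
python3 - <<'E'
from workcell import env, cams, spotter
import cv2
print(env.state(), env.grip_depth)
for n in ["side","top"]:
    im=cams.grab_frame(n); cv2.imwrite(f"pics/{n}0.png",im[:,:,::-1])
    for t in ["balance","cup","green_pod","red_pod","blue_pod","vial","amber_bottle","pen","wash"] if n=="top" else ["balance","green_pod"]:
        print(n,t,[(round(float(d["confidence"]),2),d["extent"],int(d["region"].sum())) for d in spotter.masks_of(n,t)])
    print(cams.calibration(n))
E
```

```text
pics
{'time_s': 0.0, 'qpos': array([-6.70381235e+01,  1.83532322e+01,  8.97073272e+01, -4.86644007e-04,
        7.20429034e+01, -1.14367143e+00]), 'qvel': array([-0.00806612,  0.03800791, -0.01883414,  0.08041123, -0.06173977,
        0.08304751]), 'effort': array([-7.34057394e-04, -4.12467849e+01, -2.31972921e+01,  7.27183535e-02,
        4.57396545e-02, -1.42451440e-04]), 'ee_pos': array([ 234.66186674, -524.38177176,  213.09808513]), 'ee_rot': array([-1.79896549e+02, -1.60249154e-03,  2.41056970e+01]), 'force': array([ 0.45349783,  0.69223456, -0.75096127]), 'torque': array([0.00947684, 0.09875323, 0.04277408]), 'gripper_width': 91.04203588522475} 18.8
side balance [(0.71, [195.9, 319.9, 359.0, 432.4], 15071), (0.37, [283.4, 252.9, 312.3, 273.9], 539)]
side green_pod [(0.88, [296.9, 279.5, 325.6, 304.4], 671)]
{'camera_matrix': array([[500.1744057 ,   0.        , 317.45455765],
       [  0.        , 500.1744057 , 242.3117861 ],
       [  0.        ,   0.        ,   1.        ]]), 'rvec': array([-0.03716406,  2.67619464, -1.61768965]), 'tvec': array([ 485.32527413,  190.12601719, 1
[... 491 characters left out ...]
413), (0.47, [166.7, 146.7, 252.6, 237.2], 4678)]
top blue_pod [(0.97, [351.8, 252.6, 374.8, 281.5], 411)]
top vial [(0.52, [344.2, 204.3, 350.4, 213.0], 63)]
top amber_bottle [(0.75, [395.1, 233.7, 420.6, 263.8], 456), (0.44, [294.4, 182.2, 307.8, 195.5], 99)]
top pen [(0.74, [264.7, 262.6, 307.2, 280.5], 197), (0.74, [177.2, 145.7, 241.3, 208.7], 2320)]
top wash [(0.7, [397.6, 234.6, 434.3, 265.0], 446)]
{'camera_matrix': array([[599.53725257,   0.        , 320.22696287],
       [  0.        , 599.53725257, 231.75928496],
       [  0.        ,   0.        ,   1.        ]]), 'rvec': array([ 2.36980595, -1.68983364,  0.2255109 ]), 'tvec': array([-349.705977  ,  433.79598399, 1888.75419542])}
```

Run:
```python
import cv2
im=cv2.imread("pics/top0.png")
cv2.imwrite("pics/topz.png",cv2.resize(im[130:310,150:480],(792,432),interpolation=cv2.INTER_CUBIC))
```

```text
(no output)
```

View pics/top0.png

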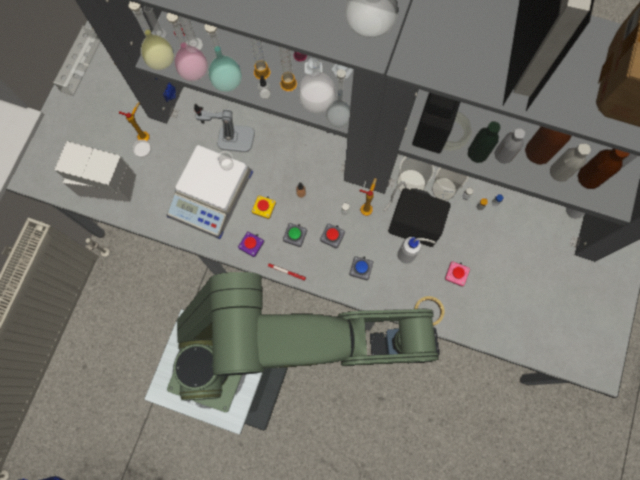

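View pics/topz.png

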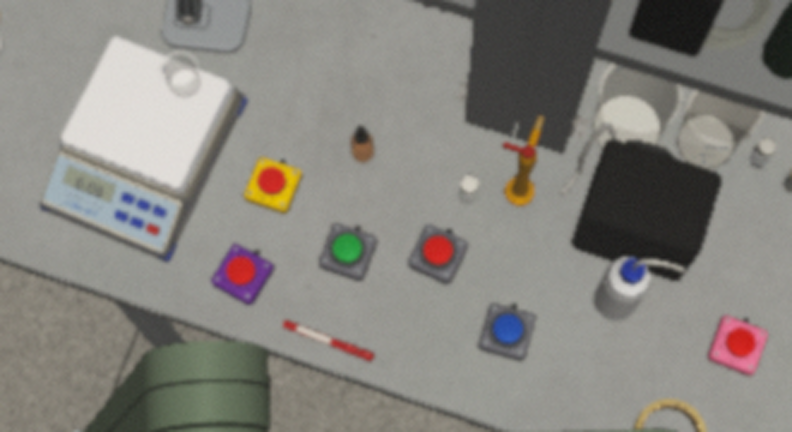

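View pics/side0.png

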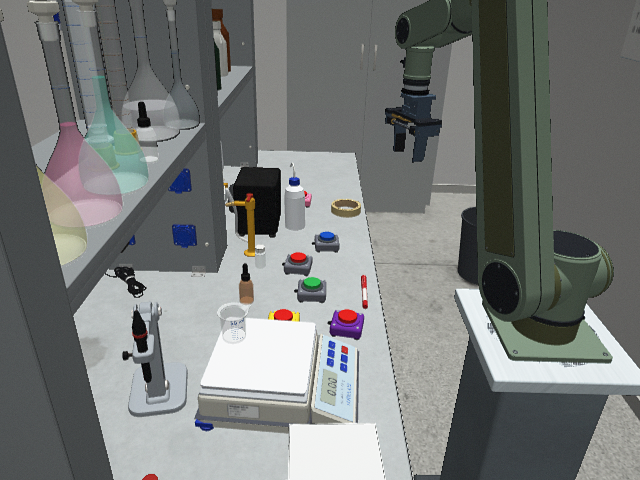

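```bash
cat > h.py <<'E'
import numpy as np, cv2
from workcell import env,cams,spotter
def ray(c,u,v,z):
    K,r,t=c["camera_matrix"],c["rvec"],c["tvec"]
    R=cv2.Rodrigues(np.array(r,float))[0]; C=-R.T@np.ravel(t)
    d=R.T@np.linalg.inv(K)@np.array([u,v,1.]); return (C+d*(z-C[2])/d[2]).round(1)
def proj(c,P):
    return cv2.projectPoints(np.array(P,float).reshape(-1,3),c["rvec"],c["tvec"],c["camera_matrix"],None)[0].reshape(-1,2)
E
python3 - <<'E'
from h import *
c=cams.calibration("top"); s=cams.calibration("side")
im=cv2.imread("pics/top0.png"); 
f=lambda x,y:(x/2.4+150-.3,y/2.4+130-.3)
for n,x,y,z in [("panBL",115,38,96),("panBR",237,95,96),("panFR",180,193,96),("panFL",63,140,96),("green",347,248,41.5),("red",438,249,41.5),("blue",508,328,41.5),("purple",240,270,41.5),("yellow",272,181,41.5),("cupbase",183,80,96),("pen1",285,323,10),("pen2",372,356,10),("vial",470,185,58),("amber",362,132,100),("wash",632,268,170)]:
    print(n,ray(c,*f(x,y),z))
# color centroids
hsv=cv2.cvtColor(im,cv2.COLOR_BGR2HSV)
for cam,nm in ((c,"top"),(s,"side")):
    im=cv2.imread(f"pics/{nm}0.png");hsv=cv2.cvtColor(im,cv2.COLOR_BGR2HSV)
    for lab,lo,hi in [("g",(55,120,60),(75,255,255)),("b",(105,150,90),(125,255,255)),("r",(0,190,120),(6,255,255))]:
        m=cv2.inRange(hsv,lo,hi); n,_,st,ce=cv2.connectedComponentsWithStats(m)
        for i in range(1,n):
            if st[i,4]>60: print(nm,lab,st[i],ce[i].round(1),ray(cam,*ce[i],41.5))
E
```

```text
panBL [662.5 288.7  96. ]
panBR [638.6  99.1  96. ]
panFR [482.6 121.3  96. ]
panFL [501.1 298.9  96. ]
green [ 496.7 -108.7   41.5]
red [ 535.8 -226.6   41.5]
blue [ 462.2 -350.9   41.5]
purple [420.2  18.4  41.5]
yellow [553.5  21.8  41.5]
cupbase [635.1 177.   96. ]
pen1 [376.6 -60.1  10. ]
pen2 [ 372.2 -187.9   10. ]
vial [ 631.7 -240.1   58. ]
amber [642.3 -81.  100. ]
wash [ 558.1 -476.4  170. ]
top g [289 228  12  11 108] [294.3 233. ] [ 496.9 -108.8   41.5]
top b [356 261  12  12 107] [361.2 266.5] [ 461.6 -350.5   41.5]
top r [258 201  10   9  76] [262.6 205. ] [553.4  23.2  41.5]
top r [327 229  11  11  92] [332.  233.8] [ 534.5 -226.4   41.5]
top r [246 238   9  10  69] [249.9 242.5] [419.6  17.4  41.5]
top r [453 268  11  10  84] [458.1 272.3] [ 544.7 -650.8   41.5]
side g [304 277  17  12 165] [311.8 282.8] [500.9 -99.9  41.5]
side b [169 169  22  24 307] [180.9 182.3] [ 957.1 -709.7   41.5]
side b [173 225  22  23 397] [183.7 234.9] [ 850.9 -322.4   41.5]
side b [320 232  14   9  96] [326.7 235.7] [ 465.7 -341.4   41.5]
side b [195 420  17  11  72] [203.2 424.7] [660.1 319.7  41.5]
side r [291 253  15   7  89] [298. 256.] [ 538.4 -223.9   41.5]
side r [275 309  18  11 149] [283.  314.3] [557.7  25.   41.5]
side r [339 310  18  11 158] [347.4 314.8] [423.8  20.5  41.5]
side r [142 474  16   6  68] [150.2 477. ] [713.5 413.8  41.5]
```

Emit:
apply_moves --plan '[{"jaw":1,"delta_pos":[44,-36,-40],"spin":0.06},{"jaw":1,"delta_pos":[88,-72,-40],"spin":0.12},{"jaw":1,"delta_pos":[132,-108,-40],"spin":0.18},{"jaw":1,"delta_pos":[176,-144,-40],"spin":0.24},{"jaw":1,"delta_pos":[220,-180,-40],"spin":0.3},{"jaw":1,"delta_pos":[264,-216,-40],"spin":0.36},{"jaw":1,"delta_pos":[308,-252,-40],"spin":0.42},{"jaw":1,"delta_pos":[352,-286,-40],"spin":0.42}]'

```text
time_s: 1.65
ee_pos: [440.0, -118.3, 254.3]
ee_rot: [180.0, -0.1, 0.0]
force: [1.7, 0.3, -0.3]
gripper_width: 14.1
```

Emit:
apply_moves --plan '[{"jaw":1,"delta_pos":[0,0,0],"spin":0},{"jaw":1,"delta_pos":[0,0,0],"spin":0},{"jaw":1,"delta_pos":[0,0,0],"spin":0},{"jaw":1,"delta_pos":[0,0,0],"spin":0},{"jaw":1,"delta_pos":[0,0,0],"spin":0},{"jaw":1,"delta_pos":[0,0,0],"spin":0},{"jaw":1,"delta_pos":[0,0,0],"spin":0},{"jaw":1,"delta_pos":[0,0,0],"spin":0}]'

```text
time_s: 2.65
ee_pos: [439.9, -118.3, 254.3]
ee_rot: [180.0, -0.1, 0.0]
force: [0.0, 0.0, 0.0]
gripper_width: 0.6
```

Run:
```python
from h import *
print(env.state()); im=cams.grab_frame("wrist"); cv2.imwrite("pics/w1.png",im[:,:,::-1])
c=cams.calibration("wrist");print(c)
hsv=cv2.cvtColor(im,cv2.COLOR_RGB2HSV)
m=cv2.inRange(hsv,(50,100,40),(80,255,255));n,_,st,ce=cv2.connectedComponentsWithStats(m)
for i in range(1,n):
    if st[i,4]>60: print(st[i],ce[i],ray(c,*ce[i],41.5))
```

```text
{'time_s': 2.65, 'qpos': array([-1.64842368e+01,  5.92443678e+00,  1.00049136e+02, -1.19068070e-02,
        7.39634038e+01,  7.34868849e+01]), 'qvel': array([ 0.04823397,  0.0359344 ,  0.10813816,  0.1232011 ,  0.0299988 ,
       -0.00235012]), 'effort': array([-4.64139751e-02, -2.95554686e+01, -2.36296731e+01,  5.10375097e-02,
       -6.81555527e-02, -2.75076525e-05]), 'ee_pos': array([ 439.94260448, -118.26226861,  254.2944616 ]), 'ee_rot': array([ 1.79971112e+02, -5.71697044e-02,  3.21757414e-02]), 'force': array([0.03920398, 0.0025666 , 0.03433365]), 'torque': array([ 0.07928066, -0.01019108,  0.01237124]), 'gripper_width': 0.6041099912823436}
{'camera_matrix': array([[395.56917551,   0.        , 312.26198217],
       [  0.        , 395.56917551, 238.92790095],
       [  0.        ,   0.        ,   1.        ]]), 'rvec': array([-2.09154937,  2.09061416,  0.25680329]), 'tvec': array([-119.3121365 ,  389.42040985,  535.65299593])}
[ 281  129   42   42 1387] [301.81398702 149.54361932] [ 499.  -109.2   41.5]
```

View pics/w1.png

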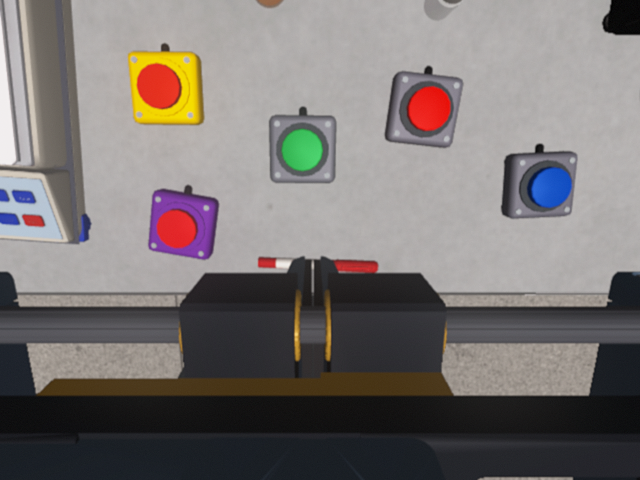

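The wrist image shows the green cap at about (302,150) → (499,-109), agreeing with the top view. Pods red (429,108) and blue (550,187) are well clear. Next I'll look over the pan.

Emit:
apply_moves --plan '[{"jaw":1,"delta_pos":[0,-50,0],"spin":0},{"jaw":1,"delta_pos":[0,-100,0],"spin":0},{"jaw":1,"delta_pos":[0,-150,0],"spin":0},{"jaw":1,"delta_pos":[0,-200,0],"spin":0},{"jaw":1,"delta_pos":[0,-250,0],"spin":0},{"jaw":1,"delta_pos":[0,-300,0],"spin":0.05},{"jaw":1,"delta_pos":[0,-325,0],"spin":0.1},{"jaw":1,"delta_pos":[0,-325,0],"spin":0.11}]'

```text
time_s: 3.7
ee_pos: [439.6, 208.2, 253.9]
ee_rot: [180.0, -0.0, -6.1]
force: [-0.7, -1.5, 0.5]
gripper_width: 0.6
```

Run:
```python
from h import *
cams.grab_frame("side")
print(env.state()["ee_pos"],env.state()["ee_rot"]); im=cams.grab_frame("wrist"); cv2.imwrite("pics/w2.png",im[:,:,::-1])
c=cams.calibration("wrist")
import pickle; pickle.dump(c,open("c2.pkl","wb"))
```

```text
[439.57411191 206.99323062 253.91030245] [ 1.79928740e+02 -4.29091871e-02 -6.17562461e+00]
```

View pics/w2.png

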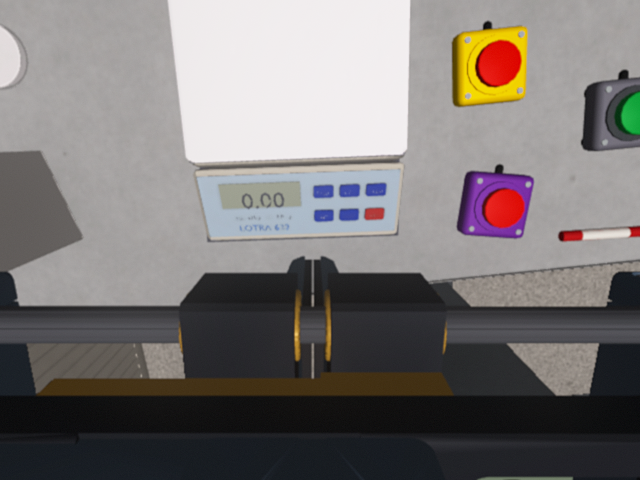

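Run:
```python
from h import *
import pickle
c=pickle.load(open("c2.pkl","rb"))
a=ray(c,188,160,96);b=ray(c,407,154,96);print(a,b,np.linalg.norm(a-b))
d=(a-b)/np.linalg.norm(a-b); yaw=np.arctan2(-d[0],d[1]); print(np.degrees(yaw))
x=np.array([np.cos(yaw),np.sin(yaw),0]); print("panfront",(a+b)/2+36*x)
```

```text
[502.2 300.6  96. ] [487.6 122.6  96. ] 178.59776034429999
-4.6890447912612965
panfront [530.77950928 208.65707396  96.        ]
```

The pan's front edge runs (188,160)–(407,154), so it is about 179 mm long and close to the 182 mm given. That puts pan_front at about (529,209). I'll move above it and come down to about 15 mm clear.

Emit:
apply_moves --plan '[{"jaw":1,"delta_pos":[50,-6,0],"spin":0},{"jaw":1,"delta_pos":[85,-10,0],"spin":0},{"jaw":1,"delta_pos":[85,-10,40],"spin":0},{"jaw":1,"delta_pos":[85,-10,80],"spin":0},{"jaw":1,"delta_pos":[85,-10,110],"spin":0},{"jaw":1,"delta_pos":[85,-10,130],"spin":0},{"jaw":1,"delta_pos":[85,-10,142],"spin":0},{"jaw":1,"delta_pos":[85,-10,142],"spin":0}]'

```text
time_s: 4.8
ee_pos: [525.1, 206.0, 111.7]
ee_rot: [179.9, 0.0, -6.3]
force: [-0.1, -0.3, -0.1]
gripper_width: 0.2
```

Run:
```python
from h import *
s=env.state();print(s["ee_pos"],s["ee_rot"],s["force"]); im=cams.grab_frame("side"); cv2.imwrite("pics/s3.png",cv2.resize(im[270:450,150:390,::-1],(800,600)))
```

```text
[525.09319598 205.99780691 111.67144248] [ 1.79888991e+02  1.49533018e-02 -6.26474494e+00] [-0.06115002 -0.27449229 -0.09197199]
```

View pics/s3.png

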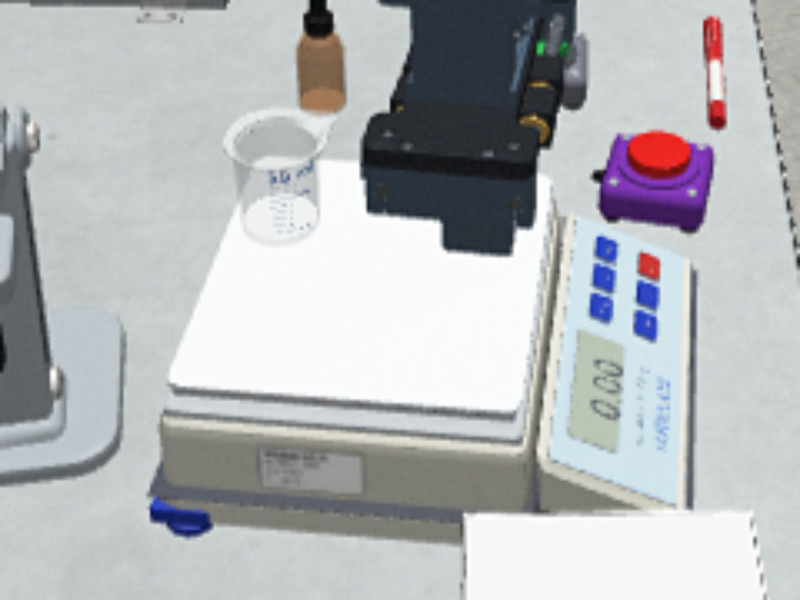

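Fingertips (480,250) are over the bare front of the pan and well clear of the beaker. Pressing.

Emit:
apply_moves --plan '[{"jaw":1,"delta_pos":[0,0,8],"spin":0},{"jaw":1,"delta_pos":[0,0,13],"spin":0},{"jaw":1,"delta_pos":[0,0,15],"spin":0},{"jaw":1,"delta_pos":[0,0,16],"spin":0},{"jaw":1,"delta_pos":[0,0,17],"spin":0},{"jaw":1,"delta_pos":[0,0,18],"spin":0},{"jaw":1,"delta_pos":[0,0,18.5],"spin":0},{"jaw":1,"delta_pos":[0,0,18.5],"spin":0}]'

```text
time_s: 5.85
ee_pos: [525.7, 206.4, 94.4]
ee_rot: [180.0, -0.1, -6.3]
force: [-3.0, -0.1, 5.7]
gripper_width: 0.3
```

Emit:
apply_moves --plan '[{"jaw":1,"delta_pos":[0,0,0.5],"spin":0},{"jaw":1,"delta_pos":[0,0,1],"spin":0},{"jaw":1,"delta_pos":[0,0,1.3],"spin":0},{"jaw":1,"delta_pos":[0,0,1.5],"spin":0},{"jaw":1,"delta_pos":[0,0,1.5],"spin":0},{"jaw":1,"delta_pos":[0,0,1.5],"spin":0},{"jaw":1,"delta_pos":[0,0,1.5],"spin":0},{"jaw":1,"delta_pos":[0,0,1.5],"spin":0}]'

```text
time_s: 6.85
ee_pos: [525.7, 206.4, 93.5]
ee_rot: [180.0, -0.1, -6.3]
force: [-1.9, -0.9, 6.8]
gripper_width: 0.4
```

Emit:
apply_moves --plan '[{"jaw":1,"delta_pos":[0,0,0.5],"spin":0},{"jaw":1,"delta_pos":[0,0,1],"spin":0},{"jaw":1,"delta_pos":[0,0,1.4],"spin":0},{"jaw":1,"delta_pos":[0,0,1.8],"spin":0},{"jaw":1,"delta_pos":[0,0,1.8],"spin":0},{"jaw":1,"delta_pos":[0,0,1.8],"spin":0},{"jaw":1,"delta_pos":[0,0,1.8],"spin":0},{"jaw":1,"delta_pos":[0,0,1.8],"spin":0}]'

```text
time_s: 7.85
ee_pos: [525.7, 206.5, 92.5]
ee_rot: [180.0, -0.1, -6.3]
force: [-2.5, -0.5, 6.9]
gripper_width: 0.6
```

Force (6.9 N) and height (92.5 mm) both put the pan about 3.3 mm down. I'll release it gently, then lift.

Emit:
apply_moves --plan '[{"jaw":1,"delta_pos":[0,0,-1.5],"spin":0},{"jaw":1,"delta_pos":[0,0,-3],"spin":0},{"jaw":1,"delta_pos":[0,0,-4.5],"spin":0},{"jaw":1,"delta_pos":[0,0,-8],"spin":0},{"jaw":1,"delta_pos":[0,0,-20],"spin":0},{"jaw":1,"delta_pos":[0,0,-50],"spin":0},{"jaw":1,"delta_pos":[0,0,-90],"spin":0},{"jaw":1,"delta_pos":[0,0,-110],"spin":0}]'

```text
time_s: 8.85
ee_pos: [526.6, 206.9, 205.6]
ee_rot: [-179.9, -0.4, -6.3]
force: [0.7, 0.1, -0.7]
gripper_width: 0.6
```

Run:
```python
from h import *
s=env.state();print(s["ee_pos"],s["ee_rot"],s["force"]); im=cams.grab_frame("side"); cv2.imwrite("pics/s4.png",cv2.resize(im[270:450,150:390,::-1],(800,600)))
a=cv2.imread("pics/side0.png")
print(np.abs(a[330:430,195:300].astype(int)-im[330:430,195:300,::-1]).mean())
# tool-frame delta to green
R=cv2.Rodrigues
y=np.radians(s["ee_rot"][2]);d=np.array([498.5,-109])-s["ee_pos"][:2]
print(d@[np.cos(y),np.sin(y)], d@[np.sin(y),-np.cos(y)])
```

```text
[526.55488657 206.93877607 205.61336937] [-179.91535031   -0.36320377   -6.25265635] [ 0.74620541  0.0785383  -0.68666079]
2.427111111111111
6.521831501286043 317.1148886393144
```

View pics/s4.png

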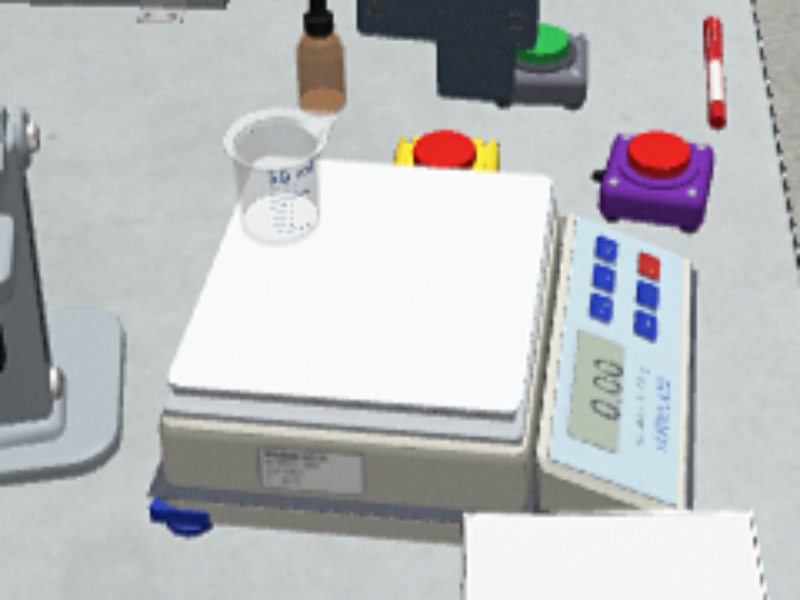

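The pan is back up and the beaker (280,190) is in the same place. Now to the green key.

Emit:
apply_moves --plan '[{"jaw":1,"delta_pos":[6,55,0],"spin":0},{"jaw":1,"delta_pos":[6,110,0],"spin":0},{"jaw":1,"delta_pos":[6,165,0],"spin":0},{"jaw":1,"delta_pos":[6,220,0],"spin":0},{"jaw":1,"delta_pos":[6.5,275,0],"spin":0},{"jaw":1,"delta_pos":[6.5,317,0],"spin":0},{"jaw":1,"delta_pos":[6.5,317,30],"spin":0},{"jaw":1,"delta_pos":[6.5,317,60],"spin":0}]'

```text
time_s: 9.9
ee_pos: [500.1, -109.2, 146.2]
ee_rot: [-179.8, -0.6, -6.4]
force: [-0.4, -0.2, -0.4]
gripper_width: 0.6
```

Run:
```python
from h import *
cams.grab_frame("side")
s=env.state();print(s["ee_pos"],s["ee_rot"],s["force"]); im=cams.grab_frame("wrist"); cv2.imwrite("pics/w5.png",im[:,:,::-1])
```

```text
[ 497.29471569 -108.23444008  142.10711045] [-1.79759253e+02 -1.33984837e-01 -6.31614382e+00] [-1.51679925  0.55872043 -2.89734719]
```

View pics/w5.png

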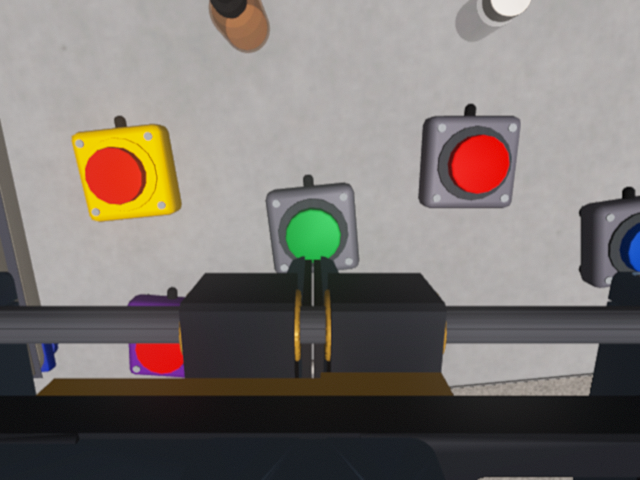

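The fingers line up with the green cap (313,237), with no neighbour near. Coming down to just above the cap.

Emit:
apply_moves --plan '[{"jaw":1,"delta_pos":[1,0,25],"spin":0},{"jaw":1,"delta_pos":[1,0,50],"spin":0},{"jaw":1,"delta_pos":[1,0,70],"spin":0},{"jaw":1,"delta_pos":[1,0,82],"spin":0},{"jaw":1,"delta_pos":[1,0,90],"spin":0},{"jaw":1,"delta_pos":[1,0,92],"spin":0},{"jaw":1,"delta_pos":[1,0,92],"spin":0},{"jaw":1,"delta_pos":[1,0,92],"spin":0}]'

```text
time_s: 11.0
ee_pos: [499.2, -107.9, 52.3]
ee_rot: [-179.8, -0.2, -6.3]
force: [-0.3, -0.8, -0.2]
gripper_width: 0.2
```

Emit:
apply_moves --plan '[{"jaw":1,"delta_pos":[0,1,6],"spin":0},{"jaw":1,"delta_pos":[0,1,9],"spin":0},{"jaw":1,"delta_pos":[0,1,11],"spin":0},{"jaw":1,"delta_pos":[0,1,12.5],"spin":0},{"jaw":1,"delta_pos":[0,1,14],"spin":0},{"jaw":1,"delta_pos":[0,1,15.5],"spin":0},{"jaw":1,"delta_pos":[0,1,16.5],"spin":0},{"jaw":1,"delta_pos":[0,1,16.5],"spin":0}]'

```text
time_s: 12.0
ee_pos: [499.0, -108.8, 35.8]
ee_rot: [-179.8, -0.2, -6.3]
force: [-1.9, -0.2, 3.6]
gripper_width: 0.3
```

Emit:
apply_moves --plan '[{"jaw":1,"delta_pos":[0,0,0.5],"spin":0},{"jaw":1,"delta_pos":[0,0,1],"spin":0},{"jaw":1,"delta_pos":[0,0,1.4],"spin":0},{"jaw":1,"delta_pos":[0,0,1.4],"spin":0},{"jaw":1,"delta_pos":[0,0,1.4],"spin":0},{"jaw":1,"delta_pos":[0,0,1.4],"spin":0},{"jaw":1,"delta_pos":[0,0,1.4],"spin":0},{"jaw":1,"delta_pos":[0,0,1.4],"spin":0}]'

```text
time_s: 13.0
ee_pos: [499.0, -108.9, 34.4]
ee_rot: [-179.8, -0.2, -6.3]
force: [-1.8, 0.1, 4.4]
gripper_width: 0.5
```

Run:
```python
from h import *
print(env.state()["ee_pos"],env.state()["force"])
im=cams.grab_frame("side"); cv2.imwrite("pics/s6.png",cv2.resize(im[230:350,220:380,::-1],(800,600)))
print(env.state()["force"])
```

```text
[ 499.02742449 -108.85391809   34.41896291] [-1.84972619  0.10424516  4.362874  ]
[-2.01731568  0.0780971   5.2168167 ]
```

View pics/s6.png

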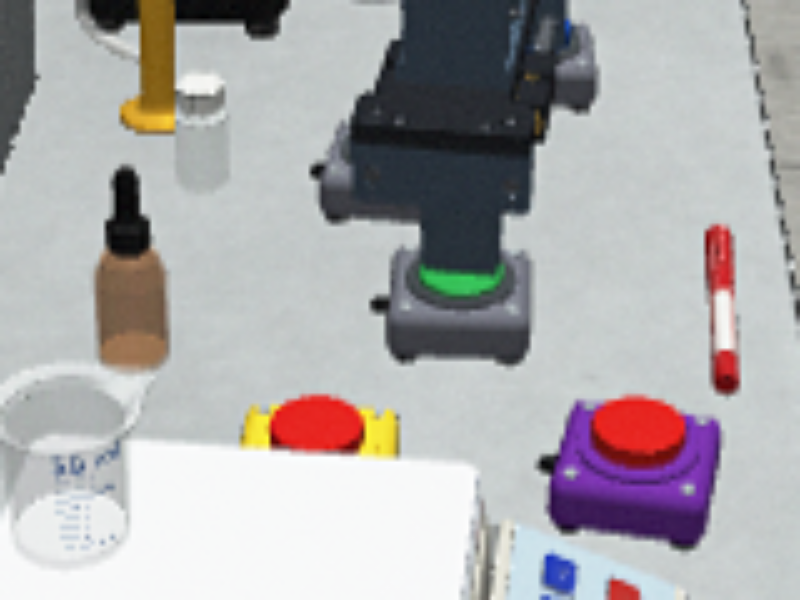

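The green key is visibly sunk to its bezel, at 4.4–5.2 N. Releasing it and lifting clear.

Emit:
apply_moves --plan '[{"jaw":1,"delta_pos":[0,0,-3],"spin":0},{"jaw":1,"delta_pos":[0,0,-6],"spin":0},{"jaw":1,"delta_pos":[0,0,-10],"spin":0},{"jaw":1,"delta_pos":[0,0,-30],"spin":0},{"jaw":1,"delta_pos":[0,0,-70],"spin":0},{"jaw":1,"delta_pos":[0,0,-120],"spin":0},{"jaw":1,"delta_pos":[0,0,-150],"spin":0},{"jaw":1,"delta_pos":[0,0,-170],"spin":0}]'

```text
time_s: 14.05
ee_pos: [499.3, -109.5, 206.3]
ee_rot: [-179.8, -0.4, -6.3]
force: [0.7, -0.2, -0.9]
gripper_width: 0.3
```

Emit:
apply_moves --plan '[{"jaw":1,"delta_pos":[0,0,0],"spin":0},{"jaw":1,"delta_pos":[0,0,0],"spin":0},{"jaw":1,"delta_pos":[0,0,0],"spin":0},{"jaw":1,"delta_pos":[0,0,0],"spin":0},{"jaw":1,"delta_pos":[0,0,0],"spin":0},{"jaw":1,"delta_pos":[0,0,0],"spin":0},{"jaw":1,"delta_pos":[0,0,0],"spin":0},{"jaw":1,"delta_pos":[0,0,0],"spin":0}]'

```text
time_s: 15.05
ee_pos: [499.3, -109.6, 206.4]
ee_rot: [-179.8, -0.4, -6.3]
force: [-0.8, -0.3, 0.9]
gripper_width: 0.3
```

Run:
```python
from h import *
print(env.state()["ee_pos"],env.state()["force"])
im=cams.grab_frame("side"); cv2.imwrite("pics/s7.png",cv2.resize(im[170:410,180:400,::-1],(550,600)))
a=cv2.imread("pics/side0.png").astype(int); d=np.abs(a-im[:,:,::-1]).max(2)
for n,(x0,y0,x1,y1) in dict(cup=(215,300,250,345),amber=(236,262,256,304),vial=(253,243,268,268),pen=(358,272,371,308),wash=(283,175,306,230),pan=(200,320,320,400),green=(294,274,328,304)).items(): print(n,d[y0:y1,x0:x1].mean().round(1))
```

```text
[ 499.31770024 -109.55825251  206.38536438] [-0.7718754  -0.28467683  0.8663657 ]
cup 4.1
amber 4.3
vial 4.5
pen 4.7
wash 43.5
pan 2.8
green 4.1
```

View pics/s7.png

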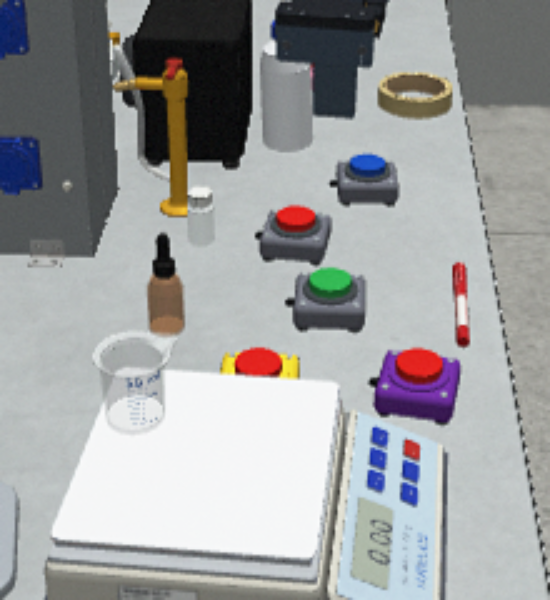

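The keys and pan are up and everything stands where it was. The wash bottle region differs from the first picture only because the gripper covers part of it.

```bash
python3 -c "
from workcell import env
print(env.job_done())"
```

```text
the job is handed in; nothing more can be done
None
```

I pressed the pan and then the green tare key with the closed fingertips, let each come back up, and handed the job in at about 15 s. No verdict was reported.

- **Pan:** pressed at about (526, 206) on its bare front part. It went down about 3.3 mm at about 7 N, then came back up.
- **Green key:** pressed at its centre, (499, -109). By height it was essentially fully down, about 7 mm at 4.4–5.2 N, and the side picture showed the cap sunk to its bezel. At the first stop height and force disagreed (5.7 mm by height, about 4 mm by force), so I pressed 1.4 mm further.
- **Last checks:** the final side picture showed the pan and all three keys up and the gripper clear above the bench. The beaker, vial, amber bottle and pen matched the first picture.
- **Not fully checked:** the wash bottle was partly hidden behind the gripper, so its picture comparison did not match. The visible part stood upright in its place, and the arm never went near it.

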